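Seat a reagent canister in the V nest of a code reader

ROBOT

A 6-joint arm with a two-finger parallel gripper is mounted at the origin on the work surface. World frame = base frame: x ahead of the robot, y to its left, z up, the work surface at z = 0. Lengths are in m, angles in degrees, forces in N, time in s.
With the tool pointing down it reaches from about 0.4 to 0.825 m from the base axis. Payload 7 kg.
Tool frame: the origin (TCP) lies midway between the tips of the shut fingers; the grasp point (between the pads) lies 19 mm behind it; x points along the fingers, y is the direction in which the jaws open and shut, and the axes are right-handed (so a half turn about x gives the same grasp; the last joint's range is limited). The gripper opens to 85 mm and grips with 20 to 120 N. Pads are 22 mm wide; open, the fingers measure 114 mm over their backs; the gripper's body (76 mm by 85 mm) begins 54 mm behind the grasp point. The pads swing forward as they close: fully open they stand 13 mm farther back than shut.
Start: joints at [90.705, 20.546, 0.682, 0, -70.136, -16.507], TCP at [0.184, 0.649, 0.231] pointing down, gripper open.
Joint ranges: [-176.03, 176.03], [-82.01, 121.73], [-58.28, 71.71], [-173.87, 95.51], [-174.79, -0.11], [-173.66, 173.66]. Speed limits (degrees/s): [136.94, 136.94, 172.46, 180, 180, 180].

INTERFACE

Orientations are given as a 3x3 rotation matrix whose columns are the frame's x, y, z axes.
In Python, from workcell import goto, move_l, set_joints, grip, pause, ik, get_image, camera_info, Unreachable, close_job, read_time_s, read_joint_positions, read_joint_vel, read_joint_efforts, read_ee_pos, read_orientation, read_ft_force, read_moment, read_grip_width gives the robot as it stands. Calls block until the motion is done:
- goto(position, orientation): joint-space move of the TCP to a pose.
- move_l(position, ori=None, vel=0.15): straight line of the TCP; ori=None keeps the orientation; vel is the mean speed in m/s.
- set_joints(angles): joint-space move.
- grip(opening, grip_force=None): finger opening in m; grip_force is the grip in N (None keeps the last); returns when the fingers have stopped.
- pause(seconds).
- ik(position, orientation): joint angles nearest the present ones, or None.
- get_image(name): name is "scene" or "top"; returns (picture, depth): 400x640x3 uint8, red, green, blue; 400x640 float32, m along the optical axis (not along the pixel's ray), 0 where there is no reading.
- camera_info(name): a dict with "K" (3x3 intrinsics, pixels), "extrinsics" (4x4, takes a point from camera to world coordinates). Camera axes: x right, y down, z forward; pixel columns grow to the right and rows downward; lengths in m; the calibration is good to about 2 mm. A picture is of the moment at which its call begins. camera_info takes no time and is no camera call.
A pose or a line that the arm cannot do raises Unreachable and nothing moves.
- close_job(): hands the job in, once; it reports no verdict.
Readings, each from a call of its own:
- read_time_s(): time.
- read_joint_positions(): joint angles.
- read_joint_vel(): joint speeds.
- read_joint_efforts(): joint torques, N m.
- read_ee_pos(): TCP position.
- read_orientation(): TCP orientation.
- read_ft_force(): force on the tool from outside, world axes, zero at the start.
- read_moment(): the same for the moment, N m.
- read_grip_width(): finger opening in m.
Only numpy, scipy, OpenCV 4.12 (cv2) and the standard library are available. Lean on these libraries where they do the work, as an engineer would, in place of code of your own. Each camera call takes 0.05 s, during which the arm holds its last target.

TASK

Stand the slim reagent canister upright on the reader's grey deck and push it into the V-shaped nest, sliding nest and canister back together to the stop and pressing there for a moment with a firm, straight push of 15 to 20 N (well over 20 N would harm it), so that the canister sits home and bears squarely on both faces of the V. Then slide the gate bar fully across behind it to lock it in, and let go. Keep the canister upright and leave the jar, tip box and timer where they are.

Things in the scene. Friction and masses are not known exactly. Their poses are not given: they have to be found in the camera images.
- can: slim upright reagent canister, white plastic with grey cap: round body 44 mm in diameter and 58 mm high, then a cap 39 mm in diameter and 12 mm high (70 mm in all); 0.15 to 0.31 kg, loose, standing on the bench. Origin: centre of its underside, z up along it
- bay: the fixed code reader station. Grey deck plate, top 6 mm above the bench, x -115 to 35 mm, y -45 to 45 mm, clear for loading at x -115 to -60; white reader head at x 52 to 137, y -65 to 65, 52 mm high; steel gate guide at x -48 to -18, y 46 to 56, 31 mm high. Origin: on the bench below the canister's home centre; x = push direction (to the head), y = left of it, z up
- nest (a joint): sliding carriage of the aluminium V nest, in m: distance still to go to its stop, 0 = home against the stop, up to 0.035. It is pushed in the +x direction of bay against a steady drag of about 4 N (4 to 7 N in all with the canister's own rubbing), does not spring back, and meets a hard stop at 0
- nest_seat (a point): point on the deck where the centre of the canister's underside lies when it touches both faces of the V; travels with the nest (when home it is 6 mm above the origin of bay). Axes as bay
- vleft: left (+y) face block of the V, 45 x 8 mm, 8 to 46 mm above the bench; its upright face is at 45 degrees to the push direction. Both faces make a 90 degree V open to -x, its mouth 64 mm wide level with the seat point, its apex 31 mm beyond. Origin at the seat point, at bench height; axes as bay
- vright: right (-y) face block of the V, mirror image of the left one. Origin at the seat point, at bench height; axes as bay
- gate (a joint): sliding steel gate bar, in m: 0 = fully open (out to +y of bay), 0.05 = fully across. Slides to -y with a drag of about 1.5 N and stays where left. Bar at x = -34 to -26 mm of bay, 14 to 26 mm above the bench; its tip is at y = 36 mm when open, y = -14 mm when across, 4 mm clear behind a canister that is home
- gate_post (a point): centre of the top of the round black post on the outer end of the gate bar, for pushing or pinching; post 12 mm in diameter, standing up from the bar from 26 to 58 mm above the bench. Moves with the gate; at x = -30, y = 112 mm of bay when open, y = 62 mm when across. Axes as bay
- jar: bystander: squat white jar, 64 mm in diameter, 50 mm high, loose on the bench. Origin: centre of its underside
- tipbox: bystander: grey pipette tip box, 85 x 120 x 49 mm, loose. Origin: centre of its underside
- timer: bystander: flat white bench timer, 65 x 75 x 24 mm, loose. Origin: centre of its underside

How it is judged:
By the outcome, as a careful person would: the job done as asked, in the order asked, and still so for the second after the job is handed in, with the robot touching nothing.
It also fails if it takes over 64 s, if anything falls off the work surface, if the arm or the gripper's body presses on something with over 40 N, if the wrist force passes 120 N, or if a joint passes its speed limit or range.

## Working session

There is one attempt and no reset: what is moved stays moved. The work goes in short steps, each a Python script; the robot and the scene stay as the last script left them, time stands still between calls to the robot, and variables do not carry over. Pictures are saved under pics/ and viewed, and the job is handed in when it is done.

```bash
ls; mkdir -p pics
python3 - <<'E'
from workcell import *
import cv2,numpy as np
for n in("scene","top"):
    p,d=get_image(n);cv2.imwrite(f"pics/{n}0.png",p[:,:,::-1]);np.savez(f"pics/{n}0.npz",p=p,d=d)
    c=camera_info(n);print(n,np.round(c["K"],2),np.round(c["extrinsics"],4))
print(read_time_s(),read_ee_pos(),read_orientation(),read_grip_width(),read_ft_force())
E
```

```text
pics
scene [[421.2    0.   323.11]
 [  0.   421.2  204.07]
 [  0.     0.     1.  ]] [[ 0.7591  0.505  -0.4107  0.9439]
 [ 0.651  -0.5904  0.4771 -0.4388]
 [-0.0015 -0.6296 -0.777   0.7911]
 [ 0.      0.      0.      1.    ]]
top [[519.48   0.   315.3 ]
 [  0.   519.48 201.74]
 [  0.     0.     1.  ]] [[ 0.0129 -0.9955  0.0938  0.4661]
 [-0.9999 -0.0124  0.0058  0.0056]
 [-0.0046 -0.0938 -0.9956  1.2197]
 [ 0.      0.      0.      1.    ]]
0.1 [0.18371193 0.64907642 0.23047459] [[-2.52487844e-04 -2.72353447e-01 -9.62197244e-01]
 [-1.45367115e-03 -9.62196158e-01  2.72353521e-01]
 [-9.99998912e-01  1.46748433e-03 -1.52969517e-04]] 0.0855418800482134 [-0.06071965 -0.61393869 -0.83809518]
```

View pics/scene0.png

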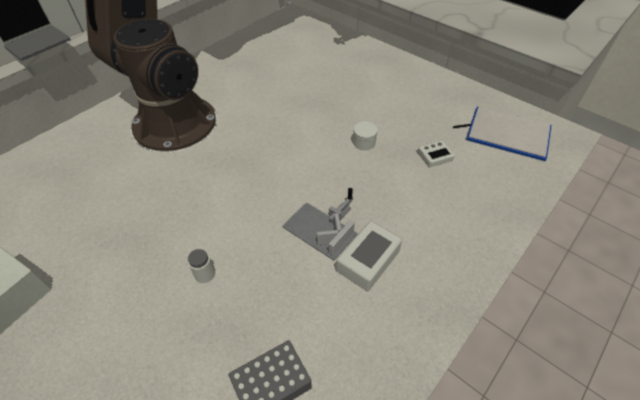

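View pics/top0.png

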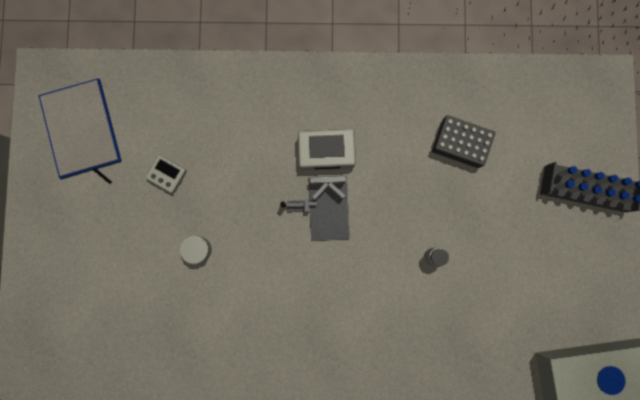

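The scene view shows the can at about (202,265), the reader at (370,255), the deck at (315,225), the jar at (365,135) and the timer at (435,152). In the top view the can is at (437,257), the deck at (330,208), the post at (284,205) and the head at (326,150). I'll enlarge both views.

Run:
```python
import cv2,numpy as np
a=cv2.imread("pics/top0.png")
cv2.imwrite("pics/t1.png",cv2.resize(a[115:255,270:370],None,fx=5.5,fy=4.2*5.5/4.2*0.75,interpolation=cv2.INTER_CUBIC) if 0 else cv2.resize(a[120:250,270:370],None,fx=4.5,fy=4.5,interpolation=cv2.INTER_CUBIC))
s=cv2.imread("pics/scene0.png")
cv2.imwrite("pics/s1.png",cv2.resize(s[180:300,270:420],None,fx=5,fy=5,interpolation=cv2.INTER_CUBIC))
b=np.hstack([cv2.resize(a[235:285,410:470],None,fx=6,fy=6,interpolation=cv2.INTER_CUBIC),cv2.resize(s[240:290,170:230],None,fx=6,fy=6,interpolation=cv2.INTER_CUBIC)])
cv2.imwrite("pics/c1.png",b)
```

```text
(no output)
```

View pics/t1.png

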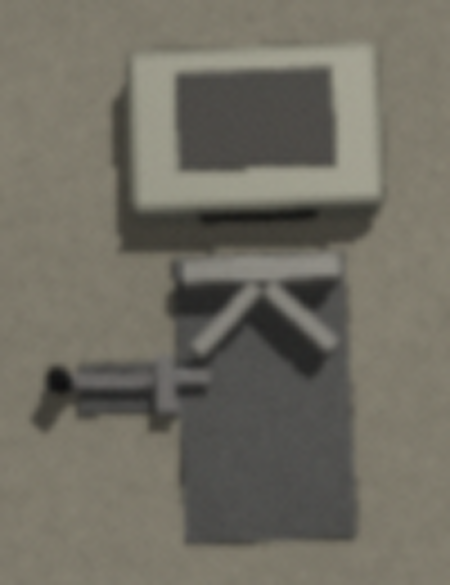

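View pics/s1.png

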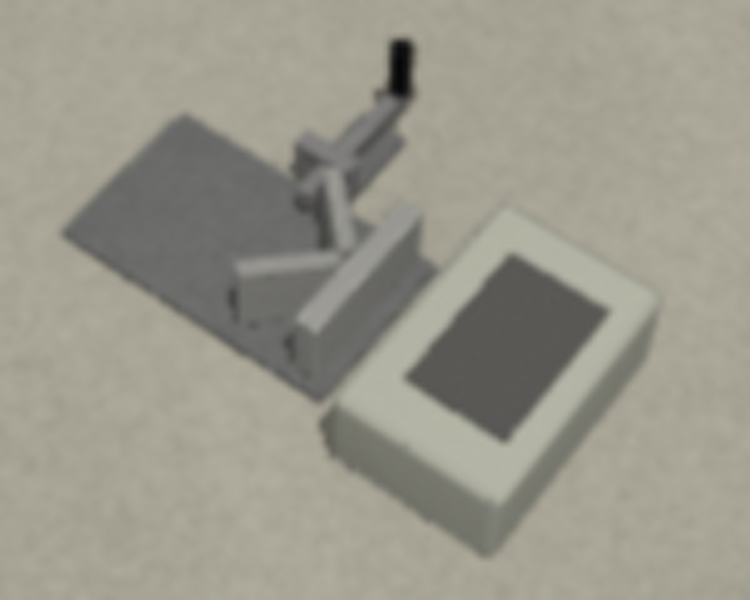

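View pics/c1.png

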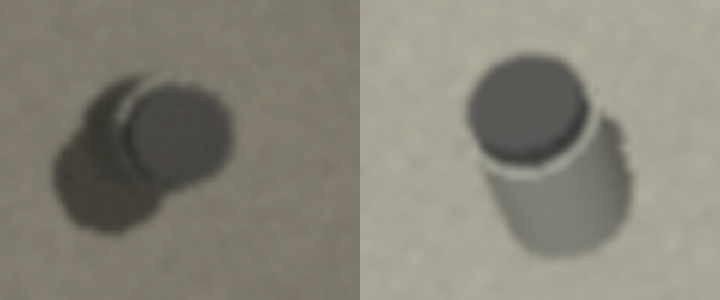

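```bash
cat > h.py <<'E'
import cv2,numpy as np
from workcell import camera_info
def ray(n,px,z):
    c=camera_info(n);K=c["K"];E=np.array(c["extrinsics"])
    px=np.atleast_2d(px).astype(float)
    d=np.c_[(px-[K[0][2],K[1][2]])/[K[0][0],K[1][1]],np.ones(len(px))]@E[:3,:3].T
    o=E[:3,3];return (o+d*((z-o[2])/d[:,2:]))
def proj(n,P):
    c=camera_info(n);E=np.linalg.inv(np.array(c["extrinsics"]));q=np.atleast_2d(P)@E[:3,:3].T+E[:3,3];q=q@np.array(c["K"]).T
    return q[:,:2]/q[:,2:]
E
python3 - <<'E'
from h import *
np.set_printoptions(precision=4,suppress=True)
def blob(img,roi,f):
    x0,y0,x1,y1=roi;m=np.zeros(img.shape[:2],np.uint8)
    m[y0:y1,x0:x1]=(f(img[y0:y1,x0:x1].astype(int))*255)
    c,_=cv2.findContours(m,cv2.RETR_EXTERNAL,cv2.CHAIN_APPROX_NONE);return max(c,key=cv2.contourArea)
S={n:np.load(f"pics/{n}0.npz") for n in("scene","top")}
t=S["top"]["p"];s=S["scene"]["p"]
for n,px in(("top",[(330,150),(330,220),(437,257),(400,250),(303,150),(345,150)]),("scene",[(372,250),(315,225),(199,258),(250,300),(355,268)])):
    for p in px: print(n,p,S[n]["p"][p[1],p[0]],S[n]["d"][p[1],p[0]])
c=blob(t,(285,120,365,172),lambda a:a.min(2)>140);r=cv2.minAreaRect(c);b=cv2.boxPoints(r);w=ray("top",b,.052)
print("head top",r,w,w.mean(0))
def sil(c,n,z):
    w=ray(n,c.reshape(-1,2),z)
    (x,y),rad=cv2.minEnclosingCircle((w[:,:2]*1000).astype(np.float32));return x,y,rad,w.mean(0)
c=blob(t,(425,247,450,268),lambda a:a.max(2)<86);print("cap top",len(c),sil(c,"top",.070))
c=blob(s,(185,245,215,285),lambda a:a.max(2)<105);print("cap scene",sil(c,"scene",.070))
c=blob(t,(305,170,360,245),lambda a:(a.max(2)<95));w=ray("top",c.reshape(-1,2),.006)
r=cv2.minAreaRect((w[:,:2]*1000).astype(np.float32));print("deck",r,cv2.boxPoints(r))
E
```

```text
top (330, 150) [76 74 71] 1.1777285
top (330, 220) [82 81 78] 1.2140568
top (437, 257) [72 70 67] 1.1452731
top (400, 250) [121 118 104] 1.2130377
top (303, 150) [156 155 139] 1.1819031
top (345, 150) [150 149 135] 1.1809568
scene (372, 250) [90 88 85] 0.8737705
scene (315, 225) [108 109 107] 0.97663105
scene (199, 258) [90 88 85] 0.8431875
scene (250, 300) [167 164 150] 0.86581546
scene (355, 268) [179 179 164] 0.8476785
head top ((333.0816955566406, 147.30740356445312), (31.56341552734375, 38.30026626586914), 86.42366790771484) [[ 0.7345  0.0197  0.052 ]
 [ 0.7411 -0.0676  0.052 ]
 [ 0.6683 -0.0726  0.052 ]
 [ 0.6617  0.0143  0.052 ]] [ 0.7014 -0.0265  0.052 ]
cap top 78 (450.3119201660156, -253.28224182128906, 28.39350128173828, array([ 0.4549, -0.2506,  0.07  ]))
cap scene (462.1896057128906, -265.52069091796875, 21.230817794799805, array([ 0.4631, -0.2646,  0.07  ]))
deck ((564.9947509765625, -12.535076141357422), (147.36976623535156, 99.37115478515625), 3.0610971450805664) [[488.7617  33.1448]
 [494.0683 -66.0846]
 [641.2278 -58.2149]
 [635.9213  41.0144]]
```

Run:
```python
from h import *
np.set_printoptions(precision=4,suppress=True)
S={n:np.load(f"pics/{n}0.npz") for n in("scene","top")}
t=S["top"]["p"];s=S["scene"]["p"]
print(ray("top",[(439.6,257)],.07),ray("scene",[(198,257.8)],.07))
# cap profile top
print(t[257,420:455].mean(1).astype(int));print(t[240:275,441].mean(1).astype(int))
print(s[258,180:220].mean(1).astype(int));print(s[240:280,198].mean(1).astype(int))
def rect(n,m,z):
    c,_=cv2.findContours(m.astype(np.uint8),cv2.RETR_EXTERNAL,cv2.CHAIN_APPROX_NONE);c=max(c,key=cv2.contourArea)
    w=ray(n,cv2.convexHull(c).reshape(-1,2),z);r=cv2.minAreaRect((w[:,:2]*1000).astype(np.float32));print(n,r);print(cv2.boxPoints(r))
for th in(130,136,142):
  m=np.zeros((400,640),bool);m[120:172,290:362]=t[120:172,290:362].min(2)>th-8;m[120:172,290:362]&=True;rect("top",cv2.morphologyEx(m.astype(np.uint8),cv2.MORPH_OPEN,np.ones((3,3))),.052)
def pts(n,L,z):print(n,ray(n,L,z))
# hand-picked corners from zooms
T=lambda L:np.array(L)/4.5+[270,120]-.4
C=lambda L:np.array(L)/5+[270,180]-.4
print("head");pts("top",T([(132,208),(380,203),(376,45),(135,57)]),.052);pts("scene",C([(330,403),(492,497),(655,297),(507,208)]),.052)
print("deck back R, L");pts("top",T([(355,538),(187,543)]),.006);pts("scene",C([(65,234),(184,114)]),.006)
print("deck fr R");pts("scene",C([(320,398)]),.006)
print("post");pts("top",T([(59,378)]),.058);pts("scene",C([(401,43)]),.058)
```

```text
[[ 0.4558 -0.2626  0.07  ]] [[ 0.4627 -0.2633  0.07  ]]
[115 105  86  67  59  52  52  54  59  62  54  48  64  69  70  69  70  69
  71  69  70  70  70  69  69  69  69  71  85 107 119 122 119 119 121]
[120 117 118 119 121 119 118 120 114  92  76  71  70  70  69  69  70  70
  68  68  69  69  70  69  69  80 102 116 118 115 117 118 119 118 118]
[162 161 160 160 160 160 157 138 102  89  87  87  87  87  87  87  87  88
  87  87  87  87  87  87  87  84  71  71 124 149 140 157 159 160 161 160
 160 161 161 161]
[161 161 163 165 163 162 164 163 146 113  89  87  87  86  87  87  87  87
  87  87  87  88  87  86  78  65  65  94 139 150 128 123 124 123 123 122
 122 121 120 119]
top ((701.5161743164062, -11.585430145263672), (77.25120544433594, 121.49478149414062), 2.9203333854675293)
[[659.8458  47.1152]
 [666.0356 -74.2218]
 [743.1865 -70.2861]
 [736.9967  51.0509]]
top ((701.1686401367188, -11.648014068603516), (76.0145034790039, 120.02913665771484), 3.482053279876709)
[[659.5865  45.9474]
 [666.8766 -73.8602]
 [742.7507 -69.2434]
 [735.4607  50.5642]]
top ((701.3250732421875, -11.903888702392578), (73.74909973144531, 117.98029327392578), 3.1725656986236572)
[[661.2423  44.9551]
 [667.7717 -72.8444]
 [741.4078 -68.7629]
 [734.8784  49.0366]]
head
top [[ 0.6577  0.0506  0.052 ]
 [ 0.6618 -0.0746  0.052 ]
 [ 0.7429 -0.0721  0.052 ]
 [ 0.7353  0.0503  0.052 ]]
scene [[ 0.6684 -0.0801  0.052 ]
 [ 0.7444 -0.0718  0.052 ]
 [ 0.7397  0.0495  0.052 ]
 [ 0.6641  0.0466  0.052 ]]
deck back R, L
top [[ 0.4939 -0.0658  0.006 ]
 [ 0.4902  0.0212  0.006 ]]
scene [[ 0.5011 -0.0674  0.006 ]
 [ 0.4949  0.0211  0.006 ]]
deck fr R
scene [[ 0.6464 -0.0587  0.006 ]]
post
top [[0.5705 0.0855 0.058 ]]
scene [[0.5725 0.0873 0.058 ]]
```

Run:
```python
from h import *
np.set_printoptions(precision=4,suppress=True)
S={n:np.load(f"pics/{n}0.npz") for n in("scene","top")}
for n,(x0,y0,x1,y1),lo,hi in(("top",(425,245,455,272),61,85),("scene",(182,244,212,275),80,110)):
    g=S[n]["p"].mean(2);m=np.zeros(g.shape,np.uint8);q=g[y0:y1,x0:x1];m[y0:y1,x0:x1]=(q>lo)&(q<hi)
    m=cv2.morphologyEx(m,cv2.MORPH_OPEN,np.ones((5,5)))
    c,_=cv2.findContours(m,cv2.RETR_EXTERNAL,cv2.CHAIN_APPROX_NONE);c=max(c,key=cv2.contourArea)
    e=cv2.fitEllipse(c);M=cv2.moments(m,True);k=(M['m10']/M['m00'],M['m01']/M['m00']);print(n,e,k,ray(n,[e[0],k],.07))
T=lambda L:np.array(L)/4.5+[270,120]-.4
C=lambda L:np.array(L)/5+[270,180]-.4
yaw=np.radians(3.2);R=np.array([[np.cos(yaw),-np.sin(yaw)],[np.sin(yaw),np.cos(yaw)]])
for n,o,w in(("top",(.607,-.0165),ray("top",T([(200,350),(335,345),(265,284),(210,377),(59,378)]),[[.046],[.046],[.046],[.026],[.058]])),("scene",(.611,-.0178),ray("scene",C([(240,268),(335,172),(345,255),(325,178),(401,43)]),[[.046],[.046],[.046],[.026],[.058]]))):
    print(n);print((w[:,:2]-o)@R*1000)
    g=S[n]["d"];print(n)
```

```text
top ((439.7751770019531, 257.1248779296875), (15.129925727844238, 15.993683815002441), 164.63414001464844) (439.79904306220095, 257.11483253588517) [[ 0.4556 -0.2629  0.07  ]
 [ 0.4556 -0.263   0.07  ]]
scene ((196.87205505371094, 256.734619140625), (13.812350273132324, 17.756938934326172), 64.24282836914062) (196.88372093023256, 256.73023255813956) [[ 0.459  -0.2632  0.07  ]
 [ 0.459  -0.2632  0.07  ]]
top
[[-18.5485  32.9879]
 [-18.9746 -35.1918]
 [ 13.5632  -1.3079]
 [-30.6163  28.5116]
 [-30.7623 103.8718]]
top
scene
[[-19.1715 -31.4749]
 [-17.5335  35.5422]
 [ 12.775    1.5434]
 [-27.8822  42.7029]
 [-32.5666 107.1195]]
scene
```

```bash
cat >> h.py <<'E'
from workcell import *
yaw=np.radians(3.2)
bx=np.array([np.cos(yaw),np.sin(yaw),0]);by=np.array([-np.sin(yaw),np.cos(yaw),0])
O=np.array([.609,-.017,0])
R0=np.c_[[0,0,-1],-by,-bx]
def B(x,y,z): return O+bx*x+by*y+np.array([0,0,z])
def tob(p): d=np.array(p)-O; return np.array([d@bx,d@by,d[2]])*1000
def snap(tag):
    for n in("scene","top"):
        p,d=get_image(n);cv2.imwrite(f"pics/{n}{tag}.png",p[:,:,::-1]);np.savez(f"pics/{n}{tag}.npz",p=p,d=d)
E
python3 - <<'E'
from h import *
np.set_printoptions(precision=4,suppress=True)
c=[.457,-.263]
goto([*c,.16],R0)
print(read_joint_positions(),read_time_s(),read_ft_force())
move_l([*c,.014],vel=.12)
f0=read_ft_force()
grip(.03,30)
print(read_grip_width(),f0,read_ft_force(),read_ee_pos(),read_time_s())
move_l([*c,.06],vel=.1)
print(read_grip_width(),read_ft_force(),read_time_s())
snap("1")
E
python3 - <<'E'
import cv2,numpy as np
a=cv2.imread("pics/scene1.png");cv2.imwrite("pics/s2.png",cv2.resize(a[180:320,120:280],None,fx=4,fy=4))
E
```

```text
[ -8.5359  10.1391 -23.632    0.0019 -56.2246 101.7784] 3.4333 [ 0.1945  0.5602 -0.2334]
0.04328784524690861 [-0.4813 -1.1501 -0.1725] [-1.0633  1.6594  5.5986] [ 0.4572 -0.2631  0.0145] 5.2667
0.04364457358604106 [-0.1229  1.0334 -2.2771] 5.875
```

View pics/s2.png

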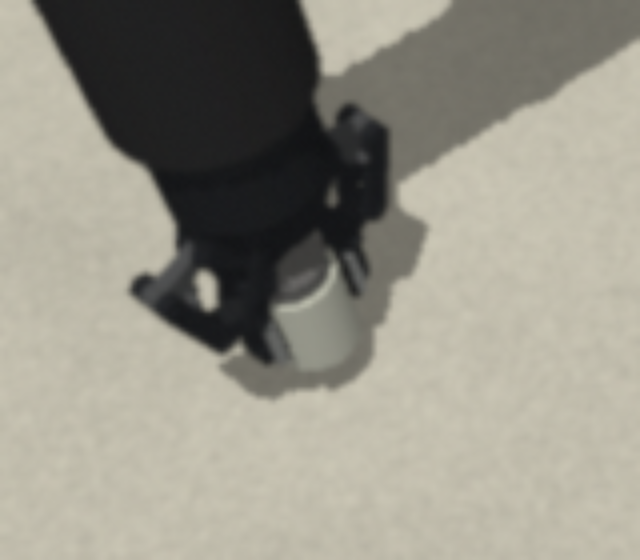

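The can is held upright, at about (310,320) in the enlarged crop, with a grip width of 43.6 mm. Next I'll place it on the deck.

```bash
python3 - <<'E'
from h import *
np.set_printoptions(precision=4,suppress=True)
p=read_ee_pos();move_l([p[0],p[1],.10],vel=.15)
goto(B(-.088,0,.10),R0)
move_l(B(-.088,0,.024),vel=.12)
f=read_ft_force();print(f,read_time_s(),read_joint_positions())
z=.024
while z>.0165:
    z-=.0007;move_l(B(-.088,0,z),vel=.02);g=read_ft_force()
    print(round(z,4),g[2])
    if g[2]-f[2]>2.5:break
grip(.058)
print(read_ee_pos(),read_ft_force(),read_time_s())
move_l(B(-.088,0,.13),vel=.15)
goto(B(-.175,0,.13),R0)
snap("2");print(read_time_s())
E
python3 - <<'E'
import cv2,numpy as np
a=cv2.imread("pics/scene2.png");cv2.imwrite("pics/s3.png",cv2.resize(a[180:300,270:420],None,fx=5,fy=5,interpolation=cv2.INTER_CUBIC))
a=cv2.imread("pics/top2.png");cv2.imwrite("pics/t3.png",cv2.resize(a[120:250,270:370],None,fx=4.5,fy=4.5,interpolation=cv2.INTER_CUBIC))
E
```

```text
[ 0.6244 -0.4002 -1.5564] 8.1583 [ 19.1241  19.6897 -32.7572   0.0169 -37.5221  74.0375]
0.0233 -0.9668151314927388
0.0226 -1.2801267495781423
0.0219 -1.061184855255835
0.0212 -1.760309881210192
0.0205 -0.6050951940159051
0.0198 6.610070392741728
[ 0.5212 -0.0219  0.0198] [-1.0689  0.1359  0.5112] 9.95
11.375
```

View pics/s3.png

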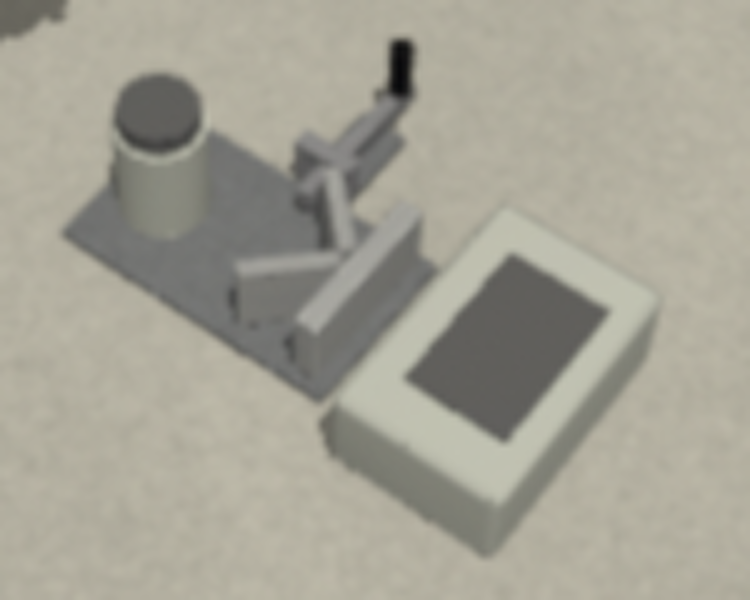

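View pics/t3.png

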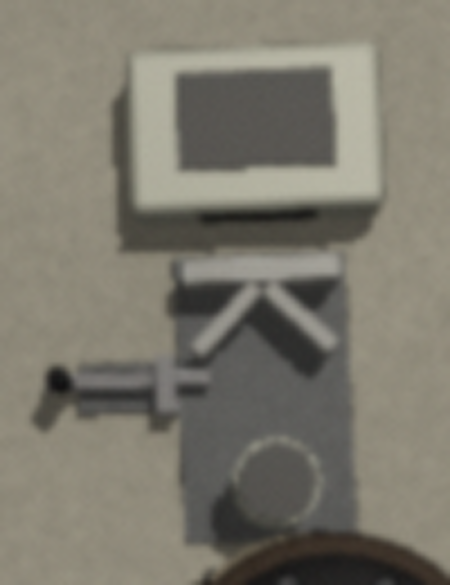

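The can stands upright on the deck: in the scene crop it is at (160,155) and in the top crop at (277,483), roughly on the centreline. I'll check its offset within each view, since the arm's position gives the true can position.

Run:
```python
from h import *
np.set_printoptions(precision=1,suppress=True)
T=lambda L:np.array(L)/4.5+[270,120]-.4
C=lambda L:np.array(L)/5+[270,180]-.4
def b(n,L,z): return np.array([tob([*w[:2],0])[:2] for w in ray(n,L,z)])
print("top: can,deck backR/L,head 4, Varms",b("top",T([(277,483)]),.070),b("top",T([(355,538),(187,543)]),.006),b("top",T([(132,208),(380,203),(376,45),(135,57)]),.052).mean(0),b("top",T([(200,350),(335,345)]),.046),b("top",T([(59,378)]),.058))
print("scene",b("scene",C([(158,109)]),.076),b("scene",C([(65,234),(184,114)]),.006),b("scene",C([(330,403),(492,497),(655,297),(507,208)]),.052).mean(0),b("scene",C([(240,268),(335,172)]),.046),b("scene",C([(401,43)]),.058))
```

```text
top: can,deck backR/L,head 4, Varms [[-90.3  -1.5]] [[-117.7  -42.3]
 [-116.5   44.7]] [90.6  0.5] [[-20.5  33.6]
 [-20.9 -34.6]] [[-32.7 104.5]]
scene [[-84.9  -3.4]] [[-110.6  -44.3]
 [-111.8   44.4]] [95.2 -2.3] [[-17.2 -32.4]
 [-15.6  34.6]] [[-30.6 106.2]]
```

```bash
sed -i 's/^O=.*/O=np.array([.609,-.017,0])+.0015*by/' h.py
cat >> h.py <<'E'
tl=np.radians(10)
xt=np.sin(tl)*bx-np.cos(tl)*np.array([0,0,1.])
RT=np.c_[xt,-by,np.cross(xt,-by)]
def F(n=1):
    return np.mean([read_ft_force() for _ in range(n)],0)
E
python3 - <<'E'
from h import *
np.set_printoptions(precision=2,suppress=True)
t0=read_time_s();grip(0);print(read_grip_width(),read_time_s()-t0)
goto(B(-.155,0,.10),RT)
move_l(B(-.150,0,.026),vel=.12)
move_l(B(-.127,0,.026),vel=.05);pause(.2)
t=read_time_s();f0=F(8);print("tare",f0,read_time_s()-t)
np.save("f0.npy",f0)
x=-.127
move_l(B(-.108,0,.026),vel=.03);print(F()-f0,read_time_s())
for x in np.arange(-.104,-.0519,.004):
    move_l(B(x,0,.026),vel=.03);g=F()-f0;print(round(x*1000,1),g@bx,g@by,g[2],read_time_s())
    if g@bx<-9:break
snap("3")
E
python3 - <<'E'
import cv2,numpy as np
a=cv2.imread("pics/scene3.png");cv2.imwrite("pics/s4.png",cv2.resize(a[180:300,270:420],None,fx=5,fy=5,interpolation=cv2.INTER_CUBIC))
E
```

```text
2.070576431080311e-05 0.5832999999999995
tare [-0.19 -0.82 -0.33] 0.0
[0.12 0.83 0.93] 14.7167
-104.0 0.05242619128375253 0.3740270172873681 0.3848442173459757 15.0
-100.0 0.09897571874435242 1.1229187507800564 -0.5727263200712995 15.2833
-96.0 -0.06374288890110191 0.9599553332813099 0.2705046026970867 15.5667
-92.0 -0.0908409808351891 0.542984292574193 0.2181779174831709 15.85
-88.0 0.5094017184078723 0.13162256251826004 -0.15811356326094156 16.1333
-84.0 1.9832769294341883 1.1849736791487737 -0.0937272170885392 16.4167
-80.0 -0.049220989083445583 0.1949026046418006 -0.0643208462344278 16.7
-76.0 0.30173124522941747 1.4295319180042432 0.4617524074283821 16.9833
-72.0 0.09892560164110749 -0.02159520121848047 -0.009850292306815 17.2667
-68.0 0.37652941359719844 0.7106787576783441 -0.06856276632876929 17.55
-64.0 0.3785802180545098 0.28021553522369924 -0.07836690056534534 17.8333
-60.0 -0.5510813520332235 0.47441015505526585 0.41392692516601287 18.1167
-56.0 -2.1205210386237283 1.6952259299449146 1.1020411330375155 18.4
-52.0 -3.659641986615672 2.1382974529707006 -0.05733272865487954 18.6833
```

View pics/s4.png

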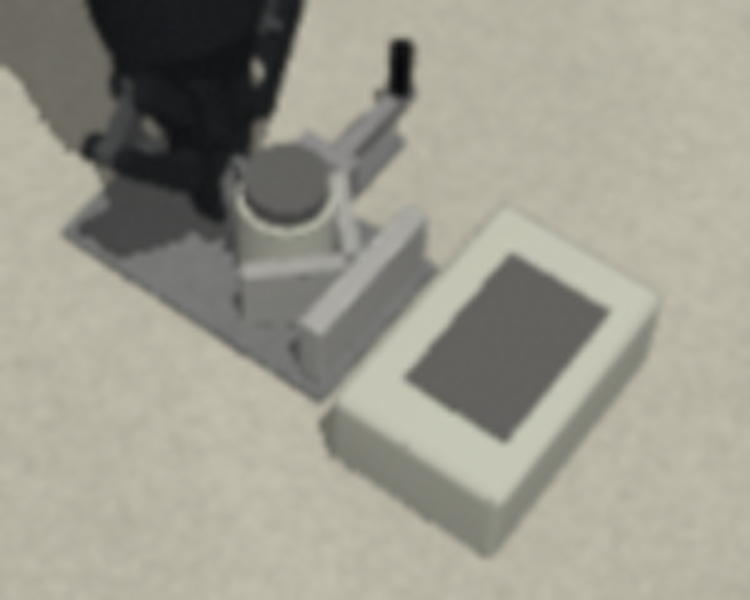

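The can has reached the V, upright, with its cap at (290,185) in the crop, and it clears the gate bar. Next I'll push the nest home under force control.

```bash
cat >> h.py <<'E'
def FF(n=5):
    s=[]
    for _ in range(n): pause(.02); s.append(read_ft_force())
    return np.mean(s,0)
E
python3 - <<'E'
from h import *
f0=np.load("f0.npy")
for x in [-.048,-.044,-.041,-.039]:
    move_l(B(x,0,.026),vel=.02);g=F()-f0;print(round(x*1000,1),g@bx,g@by,g[2],read_time_s())
while x<-.026:
    x+=.0005;move_l(B(x,0,.026),vel=.01);g=FF(2)-f0;print(round(x*1000,1),g@bx,g@by,g[2],read_time_s())
    if g@bx<-8:break
E
```

```text
-48.0 -3.2332056799664435 0.9390615548680312 -0.9091628670852787 19.1333
-44.0 -1.7076035931961095 0.11957949277721926 -1.6672556030071415 19.4833
-41.0 -3.0378032432553286 0.5683800163808027 -1.620258461845578 19.7833
-39.0 -2.502903067387649 1.1699134742542256 -1.4564383027583954 20.0333
-38.5 -3.742083979874702 0.8870671404199121 -0.8860202550461107 20.3167
-38.0 -4.0722676721463476 0.5440803076928729 -0.8187202919611141 20.6
-37.5 -3.6900149149026022 0.22929331841942313 -1.8331207005446437 20.8833
-37.0 -3.7923597491537633 0.025107995436182293 -1.6912054314010385 21.1667
-36.5 -3.166700196476424 -0.5834387560578322 -1.7318506153139221 21.45
-36.0 -3.5897209533447465 -0.08720480690307017 -1.149190409403854 21.7333
-35.5 -4.0121123354529695 0.6379348852326375 -0.8012017583948519 22.0167
-35.0 -4.177143450338107 0.18623979861057954 -0.5865046599374077 22.3
-34.5 -4.370909489169052 0.3272025496151671 -1.5194280947440233 22.5833
-34.0 -4.408848862694514 0.6025399853390885 -0.7178625287797691 22.8667
-33.5 -6.597069831395154 1.1100647035976676 0.4090675679778015 23.15
-33.0 -7.6808027939951895 0.8246848506802641 1.9921097369163434 23.4333
-32.5 -9.238725933126851 1.666461920434422 2.9128322430479114 23.7167
```

Run:
```python
from h import *
f0=np.load("f0.npy");x=-.0325;
while x<-.022:
    x+=.0004;move_l(B(x,0,.026),vel=.01);g=FF(4)-f0;print(round(x*1000,1),g@bx,g@by,g[2],read_time_s())
    if g@bx<-16.3:break
for i in range(3):
    g=FF(8)-f0;print("hold",g@bx,g@by,g[2],read_time_s())
print(tob(read_ee_pos()))
snap("4")
```

```text
-32.1 -10.963437844795179 2.366385105586364 3.710714496318806 24.0333
-31.7 -12.247742788004967 3.5066792234343893 5.184347744529655 24.35
-31.3 -14.052578856549177 4.065537554483952 6.253257868760296 24.6667
-30.9 -14.812959561795084 3.218946990112689 7.112407064355263 24.9833
-30.5 -15.74276020727189 3.7085732150301713 7.549645140120311 25.3
-30.1 -15.934091969110693 3.6470815779651096 7.30424576648781 25.6167
-29.7 -17.446135867256757 4.269283894499406 9.063262445479166 25.9333
hold -17.167858822263373 4.164147425564531 8.629207584675664 26.0667
hold -17.78772702043997 4.155369032874726 8.659442171721226 26.2
hold -17.21928201205848 4.0852977698951705 8.62082298596422 26.3333
[-33.86555381  -0.82071678  24.91226182]
```

The nest is on its stop with 17 N in x. The arm sags under load, though, and adds about 4 N sideways and 8.6 N downward. I'll trim those out for a straighter push.

Run:
```python
from h import *
f0=np.load("f0.npy");x,y,z=-.0297,0,.026
for i in range(8):
    g=FF(4)-f0;fx,fy,fz=-g@bx,g@by,g[2]
    print(np.round([x*1e3,y*1e3,z*1e3,fx,fy,fz],2),read_time_s())
    if abs(fy)<1.2 and abs(fz)<2 and 16<fx<18.5:break
    y+=np.clip(fy*.00015,-.0004,.0004);z+=np.clip(fz*.00015,-.0006,.0006)
    x+=np.clip((17.2-fx)*.00015,-.0003,.0003)
    move_l(B(x,y,z),vel=.01)
for i in range(4):
    g=FF(8)-f0;print("hold",g@bx,g@by,g[2],read_time_s())
print(tob(read_ee_pos()))
snap("5")
```

```text
[-29.7    0.    26.    17.68   4.12   8.78] 26.5
[-29.77   0.4   26.6   14.54   1.41   3.42] 26.8167
[-29.47   0.61  27.11  13.94   0.92   0.68] 27.1333
[-29.17   0.75  27.21  14.3    0.47   1.76] 27.45
[-28.87   0.82  27.48  14.29   0.47   0.52] 27.7667
[-28.57   0.89  27.56  15.29   0.75   0.48] 28.0833
[-28.29   1.    27.63  15.99   0.93   1.15] 28.4
[-28.11   1.14  27.8   15.37   0.2    0.4 ] 28.7167
hold -16.708490314031806 0.1983533142319125 0.7985377936596064 29.1
hold -16.15838981329238 0.37143687250855645 0.4678882239656514 29.2333
hold -16.423398930027172 -0.069670527733465 0.7428362369067176 29.3667
hold -15.886082750967073 0.15254459426722242 0.7674765407712266 29.5
[-33.82551872  -0.50875957  25.38018333]
```

Now a straight push. I'll raise it slightly, hold, and retreat straight back.

```bash
python3 - <<'E'
from h import *
f0=np.load("f0.npy")
move_l(B(-.0278,.00115,.0279),vel=.01)
for i in range(5):
    g=FF(7)-f0;print("hold",g@bx,g@by,g[2],read_time_s())
print(tob(read_ee_pos()))
move_l(B(-.040,.0008,.0275),vel=.03);g=FF()-f0;print(g@bx,g@by,g[2])
move_l(B(-.085,0,.027),vel=.1)
move_l(B(-.115,0,.13),vel=.2)
snap("6");print(read_time_s())
E
python3 - <<'E'
import cv2,numpy as np
a=cv2.imread("pics/scene6.png");cv2.imwrite("pics/s6.png",cv2.resize(a[180:300,270:420],None,fx=5,fy=5,interpolation=cv2.INTER_CUBIC))
a=cv2.imread("pics/top6.png");cv2.imwrite("pics/t6.png",cv2.resize(a[120:250,270:370],None,fx=4.5,fy=4.5,interpolation=cv2.INTER_CUBIC))
E
```

```text
hold -16.58318947275001 0.6849726013652963 0.9444810716496042 29.9667
hold -16.39372312381436 0.40913567435800485 0.6948034575328279 30.0833
hold -16.26425189627886 0.42203288110047366 0.8593687287356553 30.2
hold -16.047830392479696 0.6479232818503583 0.598312141269265 30.3167
hold -16.09977497054935 0.15483201475727862 0.29348252775005407 30.4333
[-33.83700252  -0.54836637  25.36138977]
0.3668551719080608 0.7628675725970568 0.2878532172365445
32.4583
```

View pics/s6.png

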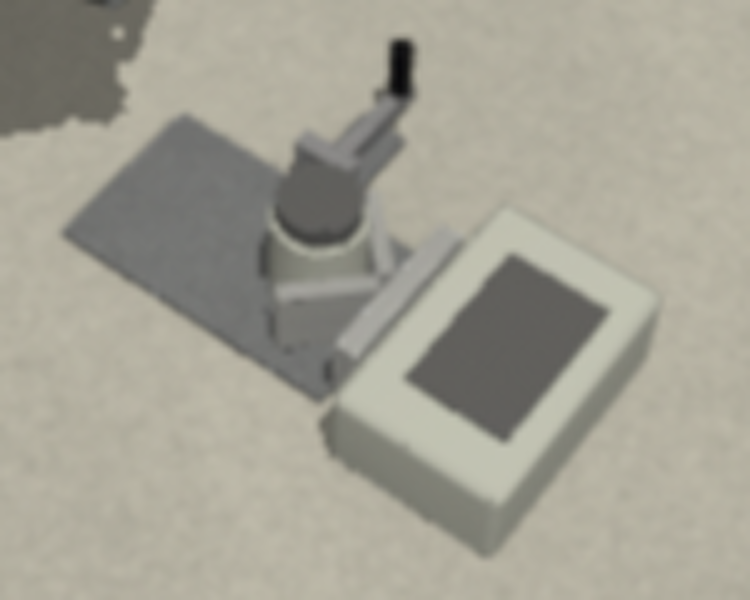

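View pics/t6.png

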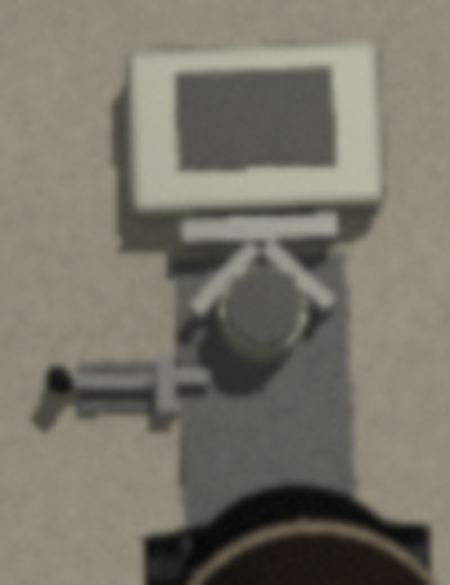

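The nest is home against the head and the can is seated in both V faces, upright (cap at (262,303) in the top crop). Next is the gate, by pushing its post towards −y.

```bash
python3 - <<'E'
from h import *
goto(B(-.030,.150,.13),R0)
move_l(B(-.030,.150,.037),vel=.12)
pause(.2);f0=FF(8);np.save("f1.npy",f0);print(read_time_s(),f0)
y=.150
while y>.070:
    y-=.002 if y>.090 else .001;move_l(B(-.030,y,.037),vel=.03);g=FF(2)-f0
    print(round(y*1000,1),np.round([g@bx,g@by,g[2]],2),round(read_time_s(),2))
    if g@by>5:break
snap("7")
E
python3 - <<'E'
import cv2,numpy as np
a=cv2.imread("pics/scene7.png");cv2.imwrite("pics/s7.png",cv2.resize(a[180:300,270:420],None,fx=5,fy=5,interpolation=cv2.INTER_CUBIC))
E
```

```text
34.45 [-0.14505405 -0.04942393  0.29714035]
148.0 [ 0.47 -0.66 -0.35] 34.73
146.0 [ 0.26 -0.14 -0.09] 35.02
144.0 [ 0.38  0.52 -0.93] 35.3
142.0 [ 0.62 -0.15 -0.44] 35.58
140.0 [-0.12 -0.25 -0.37] 35.87
138.0 [ 0.5   0.38 -0.22] 36.15
136.0 [ 0.26 -0.02  0.28] 36.43
134.0 [ 0.81  0.04 -0.16] 36.72
132.0 [ 0.12 -0.41  0.43] 37.0
130.0 [-0.51  0.4  -0.49] 37.28
128.0 [0.83 0.46 0.35] 37.57
126.0 [ 0.49 -0.67  0.18] 37.85
124.0 [ 0.73 -0.36 -0.68] 38.13
122.0 [-0.03  0.56 -0.44] 38.42
120.0 [ 0.4   0.98 -0.19] 38.7
118.0 [ 0.25  1.26 -0.26] 38.98
116.0 [-0.19 -0.04 -0.02] 39.27
114.0 [ 0.77  0.24 -0.47] 39.55
112.0 [0.75 0.7  0.03] 39.83
110.0 [0.69 0.88 0.66] 40.12
108.0 [ 0.79  0.66 -0.03] 40.4
106.0 [ 0.75  0.1  -0.31] 40.68
104.0 [ 0.52  0.36 -0.13] 40.97
102.0 [0.68 0.26 0.22] 41.25
100.0 [0.69 0.37 0.04] 41.53
98.0 [0.35 0.5  0.38] 41.82
96.0 [-0.31  1.32  0.11] 42.1
94.0 [ 0.04  0.89 -0.08] 42.38
92.0 [-0.2   0.67 -0.2 ] 42.67
90.0 [ 0.58  0.47 -0.04] 42.95
89.0 [0.46 0.83 0.39] 43.23
88.0 [ 0.4   1.5  -0.02] 43.52
87.0 [ 0.16  0.84 -0.49] 43.8
86.0 [-0.1   0.92 -0.31] 44.08
85.0 [-0.2   0.97 -0.17] 44.37
84.0 [ 1.23  0.71 -0.3 ] 44.65
83.0 [-0.17  2.12  0.21] 44.93
82.0 [-0.97  6.01  0.18] 45.22
```

View pics/s7.png

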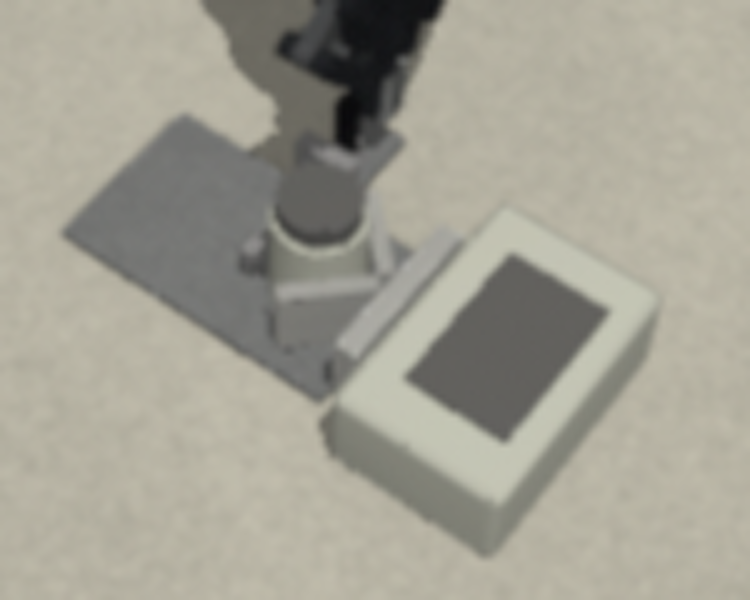

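The gate met its stop at TCP y = 82 mm, where I expected about 82.5, and the bar tip shows behind the can at (250,255). Now I'll back off, clear the arm and check.

Run:
```python
from h import *
f0=np.load("f1.npy")
move_l(B(-.030,.0815,.037),vel=.02);g=FF(5)-f0;print(g@by)
move_l(B(-.030,.110,.037),vel=.1);print((FF(5)-f0)@by)
move_l(B(-.030,.125,.14),vel=.2)
goto(B(-.06,.26,.2),R0)
snap("8");print(read_time_s())
a=cv2.imread("pics/scene8.png");cv2.imwrite("pics/s8.png",cv2.resize(a[180:300,270:420],None,fx=5,fy=5,interpolation=cv2.INTER_CUBIC))
a=cv2.imread("pics/top8.png");cv2.imwrite("pics/t8.png",cv2.resize(a[120:250,270:370],None,fx=4.5,fy=4.5,interpolation=cv2.INTER_CUBIC))
```

```text
8.224615319938247
0.16097208892454062
47.5833
```

View pics/s8.png

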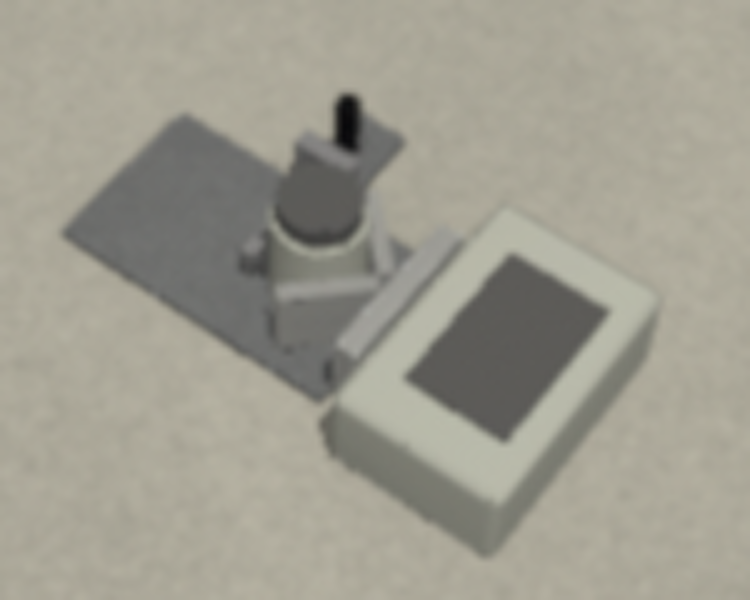

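View pics/t8.png

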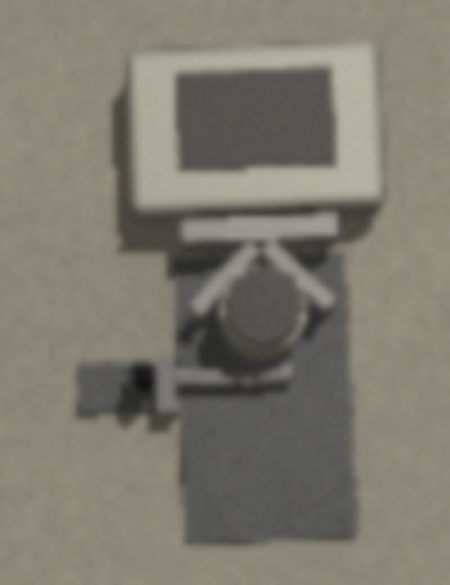

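View pics/top8.png

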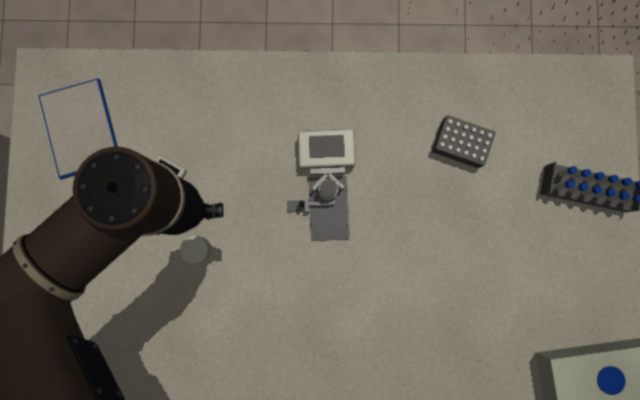

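Run:
```python
from h import *
np.set_printoptions(precision=1,suppress=True)
T=lambda L:np.array(L)/4.5+[270,120]-.4
C=lambda L:np.array(L)/5+[270,180]-.4
def b(n,L,z): return np.array([tob([*w[:2],0])[:2] for w in ray(n,L,z)])
print("post",b("top",T([(143,375)]),.058),b("scene",C([(347,98)]),.058))
print("tip",b("top",T([(292,373)]),.026))
print("cap",b("top",T([(262,303)]),.076),b("scene",C([(320,200)]),.076))
print(read_ft_force(),read_time_s())
close_job()
```

```text
post [[-33.  61.]] [[-31.   62.9]]
tip [[-32.4 -14.5]]
cap [[-1.7  0.5]] [[ 1.4 -1.9]]
[ 0.3  0.6 -0.5] 47.5833
the job is handed in; nothing more can be done
```

The canister is standing upright in the V nest, pushed home to the stop, with the gate closed behind it. I handed the job in at 47.6 s with the robot touching nothing.

- **Placing:** I gripped the can and set it down on the deck's loading area. I then pushed it into the V with the shut fingertips, at about mid-height of the V faces.
- **Push at the stop:** On first reaching the stop the push was about 17.4 N along x. The arm had sagged, adding about 4 N sideways and 9 N downward, for a total of about 20 N. I trimmed that out and held about 16 to 16.7 N, with less than 1 N off-axis, for about 1 s before backing straight off.
- **Gate:** I pushed the post until the force rose to 6–8 N, where its end stop was expected, then let go.
- **Last checks in the images:**
  - The can centre reads within about 2 mm of home in both views. The two cameras disagree by about 3 mm in x and 2 mm in y.
  - The gate post is at y ≈ 61–63 mm (62 expected), and the bar tip at about −14.5 mm (−14 expected).
  - The pictures show the can upright and touching both V faces.
- **Bystanders:** The tip box and jar look unmoved. The arm partly hid the timer in the last picture, but nothing came near it.

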